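# Lay the breakfast tray in the pantry

## Robot

A 7-joint arm with a two-finger parallel gripper is mounted at the origin on the work surface. World frame = base frame: x ahead of the robot, y to its left, z up, the work surface at z = 0. Lengths are in m, angles in rad, forces in N, time in s.
With the tool pointing down it reaches from about 0.4 to 0.85 m from the base axis. Payload 10.4 kg.
Tool frame: the origin (TCP) lies at the very end of the fingers, on their centre line; the grasp point (between the pads) lies 19 mm behind it (grip_point_offset is the distance from the TCP to the grasp point, in m); z points along the fingers, y is the line along which they close (so a half turn about z gives the same grasp; the last joint's range is limited). The gripper opens to 87 mm and grips with 3 to 60 N. Pads are 19 mm wide; open, the fingers measure 117 mm over their backs; the gripper's body (75 mm by 190 mm) begins 51 mm behind the grasp point.
Start: joints at [1.282, 0.332, -0.065, 1.46, 0.022, 1.35, -0.088], TCP at [0.164, -0.603, 0.223] pointing down, gripper open.
Joint ranges: [-2.6, 2.6], [-0.5, 2.12], [-1.47, 1.34], [0.16, 2.42], [-1.27, 4.41], [0.06, 2.06], [-2.6, 2.6]. Speed limits (rad/s): [2.22, 2.22, 2.79, 2.79, 3.14, 3.14, 3.14].

## Interface

Orientations are given as a unit quaternion [x, y, z, w].
In Python, from bench import * gives the robot as it stands.
- The arm moves only by the tool play_rows, never from a script. Its argument "increments" is text: rows parted by semicolons, each of 7 numbers parted by spaces: the turn, a rotation vector about the tool's x, y, z in rad, then the shift along the tool's x, y, z in m, then the opening, from 0 (shut) to 1 (fully open). A call has 1 to 8 rows; each row is the pose to reach, as a shift and turn from the pose commanded when the call began, along the tool's axes at that moment; what a row does not reach only later rows make up. A row lasts 1/10 s, in which the tool goes at most 50 mm and 8.59 degrees, less where a joint would pass 70% of its speed; a pose out of reach is approached as far as the arm can. A call with a gripper value outside its range is refused whole. The fingers move at their own pace and stop on an object; "grip_force" is the grip in N (left out, the last holds). Time passes only in rows, so rows that repeat a pose let the fingers close. It gives the time, the measured TCP pose, the force, the opening and the grip force at its end, in the units of the state.
- read_state(): the state, without advancing time (a new reading comes with each control period).
- camera(name): name is "side" or "top" or "wrist"; returns a dict with "color" (480x640x3 uint8, red, green, blue), "fx", "fy", "cx", "cy" (pixels), "camera_from_world" (4x4, takes a point from world to camera coordinates); the wrist camera has in their place "mount" (4x4, takes a point from camera to tool coordinates, whose origin is the TCP and whose axes are the flange's). Camera axes: x right, y down, z forward; pixel columns grow to the right and rows downward; lengths in m; the calibration is good to about 2 mm. A picture is of the moment at which its call begins: read the wrist's pose just before it. There is no depth.
- close_job(): hands the job in; it is judged then, once.
The state is a dict: "time": time; "joint_positions": joint angles; "joint_vel": joint speeds; "joint_torque": joint torques, N m; "ee_pos": TCP position; "eef_rot": TCP orientation; "ft_force": force on the tool from outside, world axes, zero at the start; "torque": the same for the moment, N m; "width": finger opening in m; "grip_force": force on a finger pad.
Only numpy, scipy, OpenCV 4.12 (cv2) and the standard library are available. Lean on these libraries where they do the work, as an engineer would, in place of code of your own. Each camera call takes 0.05 s, during which the arm holds its last target. There are 200 camera calls.

## Task

Lay the breakfast tray: stand the cup on the saucer, the sugar pot midway between the saucer and the butter dish, the pepper mill just to the left of the butter dish and the salt shaker just to its right. Left and right are as the robot sees them from its base, across the tray; mill and shaker stand wholly on the tray, level with the middle of the dish. Everything is to stand upright and free, and the jam jar and the egg timer stay standing where they are.

Things in the scene. Friction and masses are not known exactly. Their poses are not given: they have to be found in the camera images.
- tray: flat rectangular serving board of brown wood without a rim, fixed, 400 x 250 mm, 12 mm thick. Origin at the centre of its underside, on the worktop; its x axis runs along its length, away from the robot (turned by at most 0.2 rad), its y axis across it to the robot's left, z up. The saucer and the butter dish stand on its centre line, 115 mm either side of its centre, either one nearer the robot
- saucer: white round saucer fixed on the tray, 116 mm across, 12 mm high; its flat floor is 5 mm above its origin and about 70 mm across, with a sloping rim about it. Origin at the centre of its underside, on the tray's top (12 mm above the worktop); axes parallel to the tray's
- butter_dish: closed white rectangular butter dish with a small dark knob, fixed on the tray, 104 mm along the tray, 70 mm across it, 53 mm high with its knob. Origin at the centre of its underside, on the tray's top; axes parallel to the tray's (x along the tray away from the robot, y to the robot's left)
- cup: small white open cup, 60 mm high, 62 mm across at the rim, about 60 mm at 45 mm height, tapering to 46 mm at the foot, with a loop handle on one side reaching 52 mm from the axis. Origin at the centre of its underside, z up along its axis, handle towards its +y. Loose, about 0.14 kg
- sugar_pot: round white sugar pot with a flat wooden lid and a small round wooden knob; body 58 mm across (straight sides from 10 to 42 mm height), lid at 50 to 60 mm, knob 18 mm across and up to 73 mm height. Origin at the centre of its underside, z up. Loose and one solid piece, about 0.22 kg
- pepper_mill: tall slender dark-wood pepper mill, 120 mm high, foot 52 mm across, waist 34 mm across at 45 mm height, round head 44 mm across from 74 to 102 mm height with a small steel nut on top. Origin at the centre of its underside, z up. Loose and one solid piece, about 0.18 kg
- salt_shaker: short glass salt shaker with a rounded steel cap, 70 mm high, 44 mm across up to 48 mm height, cap 42 mm across up to 60 mm. Origin at the centre of its underside, z up. Loose, about 0.13 kg
- jam_jar: closed jam jar with a brass lid, 64 mm across, 85 mm high; not to be moved. Origin at the centre of its underside, z up. Loose, about 0.32 kg
- egg_timer: sand-glass egg timer between two round light-wood discs 56 mm across, 85 mm high; not to be moved. Origin at the centre of its underside, z up. Loose, about 0.12 kg

How it is judged:
At the end, for the whole second after the job is handed in: Cup on the saucer floor within 12 mm of centre; sugar pot within 15 mm of the tray centre; axes of mill 60-100 mm left and shaker 56-104 mm right of the dish centre, within 15 mm of it along the tray; all four standing on the tray, tilt under 0.1 rad, still, released (horizontal distance between cup and saucer below 0.012 m and z of cup in the frame of saucer between 0.001 and 0.01 m and horizontal distance between sugar_pot and tray below 0.015 m and z of sugar_pot in the frame of tray between 0.007 and 0.017 m and x of pepper_mill in the frame of butter_dish between -0.015 and 0.015 m and y of pepper_mill in the frame of butter_dish between 0.06 and 0.1 m and z of pepper_mill in the frame of butter_dish between -0.005 and 0.005 m and x of salt_shaker in the frame of butter_dish between -0.015 and 0.015 m and y of salt_shaker in the frame of butter_dish between -0.104 and -0.056 m and z of salt_shaker in the frame of butter_dish between -0.005 and 0.005 m and angle between each of cup, sugar_pot, pepper_mill, salt_shaker's own z axis and vertical below 0.1 rad and linear speed of each of cup, sugar_pot, pepper_mill, salt_shaker below 0.02 m/s); the robot touches nothing.
It fails at once if the jam jar or the egg timer is pushed more than 20 mm from its place or tipped (distance of any of jam_jar, egg_timer from where it was at the start of the episode above 0.02 m or angle between any of jam_jar, egg_timer's own z axis and vertical above 0.4 rad).
It also fails if it takes over 106 s, if anything falls off the work surface, if the arm or the gripper's body presses on something with over 40 N, if the wrist force passes 120 N, or if a joint passes its speed limit or range.

## Working session

There is one attempt and no reset: what is moved stays moved. The work goes in short steps, Python scripts to look and compute and a tool call to move; the robot and the scene stay as the last step left them, time stands still between calls to the robot, and variables do not carry over. Pictures are saved under pics/ and viewed, at most 14 in all, crops included, and the job is handed in when it is done.

Besides the shell and the picture viewer there is one more tool, called after "Request:" by a JSON object that holds its "name" and its "arguments", one argument or row to a line. play_rows: Moves the arm, as the interface text tells. Its arguments: {"type":"object","properties":{"increments":{"type":"string"},"grip_force":{"type":"number"}},"required":["increments"]}

```bash
mkdir -p pics; ls; python3 - <<'E'
from bench import *
import cv2
s=read_state();print(s)
for n in("top","side"):
    c=camera(n);cv2.imwrite(f"pics/{n}0.png",c["color"][:,:,::-1]);print(n,c["fx"],c["cx"],c["cy"],c["camera_from_world"].tolist() if hasattr(c["camera_from_world"],'tolist') else c["camera_from_world"])
E
```

```text
pics
{'time': 0.0, 'joint_positions': array([ 1.28235312,  0.33290442, -0.0647093 ,  1.4609657 ,  0.02156134,
        1.34991992, -0.08849604]), 'joint_vel': array([ 0.00019009,  0.00227586, -0.00165534, -0.00129216, -0.0009538 ,
        0.00182873,  0.00082884]), 'joint_torque': array([ 1.15544492e-03, -6.23262691e+01,  2.51689920e-02, -3.89891481e+01,
       -6.14356413e-02,  3.99582752e-02,  1.22980814e-04]), 'ee_pos': array([ 0.16410535, -0.60264676,  0.221722  ]), 'eef_rot': array([ 9.91176936e-01,  1.32543265e-01, -1.14613735e-04, -7.43146965e-04]), 'ft_force': array([ 0.69117018, -0.44592745,  0.67831861]), 'torque': array([-0.02437438, -0.01074938,  0.02752656]), 'grip_force': 0.0, 'width': 0.087032921483639}
top 618.4445934133379 319.2916598603133 242.42609678141983 [[-0.014460192322577118, -0.9998803976266022, -0.005485734231809088, 0.007017232924650044], [-0.9940140793962556, 0.014969100574543617, -0.10822169833265488, 0.5836211104596336], [0.10829087126812233, 0.003887990490878124, -0.9941116490263728, 1.4675883917956503], [0.0, 0.0, 0.0, 1.0]]
side 615.5350902923547 320.17229003006975 238.85376560108926 [[-0.7865288198621575, -0.6171262842374309, 0.022968779452617452, 0.43731914300228847], [-0.40025281002356095, 0.48109360386010364, -0.7799657892453621, 0.26386391622455496], [0.4702872564661779, -0.6226588902667326, -0.6254005138927502, 1.0899205450334906], [0.0, 0.0, 0.0, 1.0]]
```

View pics/top0.png

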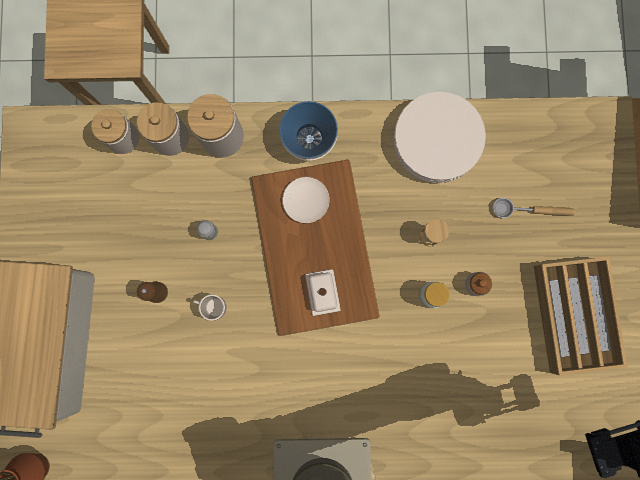

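View pics/side0.png

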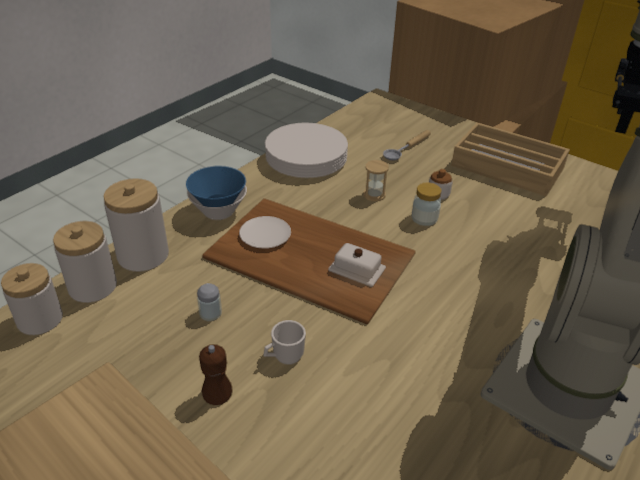

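Top view: saucer (305,200) is at the far end of the tray and the butter dish (322,292) at the near end. Salt (207,230), mill (152,292) and cup (211,307, handle left) are on the left. Timer (436,232), jam (435,294) and sugar pot (481,283) are on the right. The side view agrees.

```bash
cat > h.py <<'E'
import numpy as np, cv2
from bench import *
def ray(c,u,v):
    T=np.array(c["camera_from_world"]);R,t=T[:3,:3],T[:3,3]
    d=R.T@np.array([(u-c["cx"])/c["fx"],(v-c["cy"])/c["fy"],1]);return -R.T@t,d/np.linalg.norm(d)
def onz(c,p,z):
    o,d=ray(c,*p);return o+d*(z-o[2])/d[2]
def tri(rays):
    A=np.zeros((3,3));b=np.zeros(3)
    for o,d in rays:
        P=np.eye(3)-np.outer(d,d);A+=P;b+=P@o
    x=np.linalg.solve(A,b);return x,[np.linalg.norm((np.eye(3)-np.outer(d,d))@(x-o)) for o,d in rays]
def proj(c,p):
    q=np.array(c["camera_from_world"])@np.append(p,1);return q[:2]/q[2]*[c["fx"],c["fy"]]+[c["cx"],c["cy"]]
def wristcam():
    from scipy.spatial.transform import Rotation as Ro
    s=read_state();c=camera("wrist");M=np.array(c["mount"]);T=np.eye(4);T[:3,:3]=Ro.from_quat(s["eef_rot"]).as_matrix();T[:3,3]=s["ee_pos"]
    c["camera_from_world"]=np.linalg.inv(T@M);return c,s
def blob(m,seed):
    n,l,st,ce=cv2.connectedComponentsWithStats(m.astype(np.uint8));
    ys,xs=np.nonzero(m);k=np.argmin((xs-seed[0])**2+(ys-seed[1])**2);i=l[ys[k],xs[k]]
    return l==i,st[i],ce[i]
E
python3 - <<'E'
from h import *
vis=[]
C={}
for n in("top","side"):
    c=camera(n);C[n]=c;hsv=cv2.cvtColor(c["color"],cv2.COLOR_RGB2HSV);H,S,V=[hsv[...,i].astype(int) for i in range(3)]
    sd={"top":dict(mill=(152,292),salt=(207,230),cup=(211,307),saucer=(305,200),dish=(322,285),knob=(322,292),tray=(310,245),pot=(481,283)),
        "side":dict(mill=(215,385),salt=(208,300),cup=(289,340),saucer=(265,233),dish=(350,257),knob=(358,253),tray=(320,240),pot=(441,188))}[n]
    for k,(u,v) in sd.items(): print(n,k,hsv[v,u],end=' ')
    print()
    white=(S<60)&(V>90); dark=(V<95); 
    tray=(H<14)&(S>110)&(V>60)
    M=dict(mill=dark,salt=S<75,cup=S<75,saucer=white,dish=white,knob=(V<90)&(S>60),tray=tray,pot=(S<75))
    for k in M:
        m,st,ce=blob(M[k],sd[k]);cn=max(cv2.findContours(m.astype(np.uint8),0,1)[0],key=len)
        e=cv2.fitEllipse(cn) if len(cn)>5 else None
        print(n,k,st,ce.round(1),np.round(e[0],1) if e else'',np.round(e[1],1) if e else'')
        if k=="tray":
            h=cv2.convexHull(cn);a=cv2.approxPolyDP(h,8,True);print(a[:,0].tolist())
    im=c["color"][:,:,::-1]
    bx=[(130,180,350,340),(400,180,520,320)] if n=="top" else [(180,200,420,420),(350,140,470,240)]
    for i,(x0,y0,x1,y1) in enumerate(bx):
        if n=="top" and i==0: vis.append(cv2.resize(im[y0:y1,x0:x1],None,fx=3.6,fy=3.6,interpolation=2)); 
        if n=="side" and i==0: vis.append(cv2.resize(im[y0:y1,x0:x1],None,fx=2.5,fy=2.5,interpolation=2)); 
cv2.imwrite("pics/a.png",vis[0]);cv2.imwrite("pics/b.png",vis[1])
E
```

```text
top mill [ 15 137  95] top salt [ 30   3 158] top cup [ 13  33 214] top saucer [ 12  35 212] top dish [ 15  33 214] top knob [ 13 138  87] top tray [ 13 143 127] top pot [ 14 155 138] 
top mill [136 281  31  22 444] [152.6 291.4] [151.8 291.3] [20.4 30.9]
top salt [196 220  22  20 329] [206.8 229.7] [206.8 229.7] [17.5 22. ]
top cup [193 294  34  27 601] [211.2 306.9] [210.9 306.8] [24.8 30.5]
top saucer [ 282  177   47   46 1693] [305.3 199.6] [305.3 199.6] [45.1 46.1]
top dish [ 305  269   36   47 1164] [322.5 292.1] [322.5 292. ] [31.8 50.7]
top knob [319 288   7   7  32] [321.8 291.3] [321.8 291.3] [5.7 5.9]
top tray [  252   160   127   175 10267] [315.3 245.4] [314.4 248. ] [112.6 199.5]
[[348, 160], [378, 316], [284, 334], [252, 179]]
top pot [465 272  21  24 118] [470.1 285.5] [483.  281.9] [25.3 34.7]
side mill [ 10 156  44] side salt [150   7  71] side cup [ 13  29 106] side saucer [ 13  24 169] side dish [ 11  24 168] side knob [ 11 146  54] side tray [ 13 154 109] side pot [ 17  67 114] 
side mill [ 175  345   57   78 2109] [207.9 385.6] [205.6 384.9] [46.6 78.7]
side salt [197 283  25  39 805] [208.9 301.8] [208.9 301.9] [24.4 40.1]
side cup [ 263  320   43   45 1390] [286.6 341.7] [286.1 342.2] [38.4 46.9]
side saucer [ 239  216   52   32 1297] [264.7 231.8] [264.7 231.8] [31.  50.9]
side dish [ 329  243   57   43 1444] [357.7 264.5] [357.2 264. ] [35.6 54.6]
side knob [354 249   8   8  49] [357.8 252.6] [357.8 252.6] [6.7 7.6]
side tray [ 203  200  206  123 7653] [303.7 258.6] [307.3 256.9] [ 89.5 187.1]
[[203, 254], [264, 200], [408, 249], [367, 322]]
side pot [411 178  42  48 880] [429.3 206.5] [429.8 202.8] [29.4 52.3]
```

View pics/a.png

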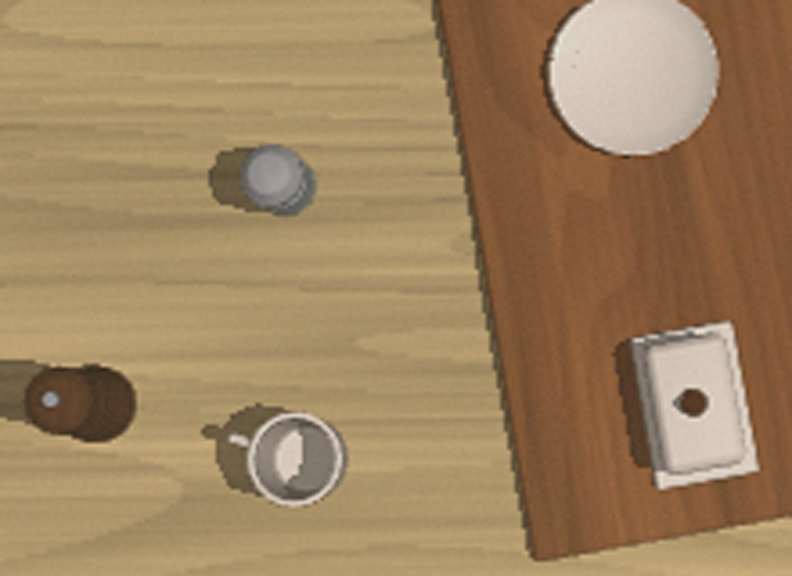

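View pics/b.png

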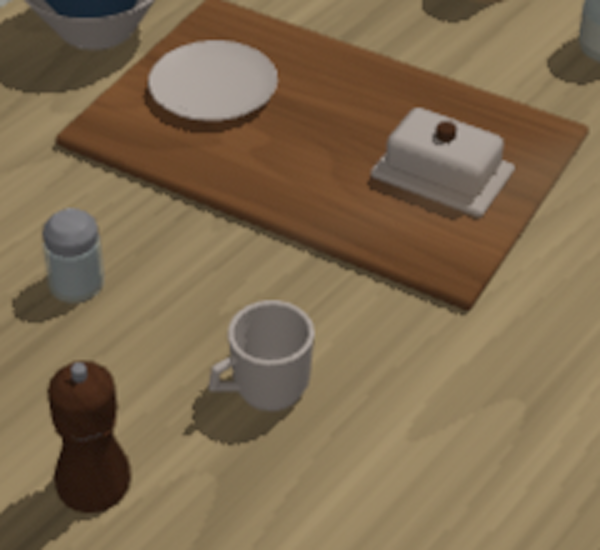

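Crops: mill nut at top (143.9,291.1) / side (211.6,348.4); cup rim centre (212.5,307.5) / (288.4,336.4), handle to the left; butter knob (322,291.5) / (358,252.5); salt cap (206,228.5) / (208.5,293).

```bash
python3 - <<'E'
from h import *
t=camera("top");s=camera("side")
P=dict(nut=((143.9,291.1),(211.6,348.4)),cuprim=((212.5,307.5),(288.4,336.4)),bknob=((322,291.5),(358,252.5)),saltcap=((206,228.5),(208.5,293)),saucer=((305.3,199.6),(264.7,231.8)),
 potknob=((481.5,282),(441.5,176)))
for k,(a,b) in P.items():
    x,e=tri([ray(t,*a),ray(s,*b)]);print(k,x.round(4),np.round(e,4))
print("millfoot",onz(t,(156.9,291.9),.005).round(3))
for n,c,cs in(("t",t,[(250,177.5),(348.5,160),(379,316.5),(278,335)]),):
    q=np.array([onz(c,p,.012) for p in cs]);print(q.round(3).tolist(),q.mean(0).round(4));
    print(np.linalg.norm(np.diff(q,axis=0),axis=1))
x0,y0=440,255;im=t["color"][:,:,::-1]
a=cv2.resize(im[y0-45:y0+65,x0-40:x0+70],None,fx=3.6,fy=3.6,interpolation=2)
b=cv2.resize(s["color"][150:250,350:460,::-1],None,fx=3.6,fy=3.6,interpolation=2)
cv2.imwrite("pics/c.png",np.hstack([a,np.vstack([b,np.zeros((36,396,3),np.uint8)])]))
E
```

```text
nut [0.4693 0.3977 0.117 ] [0. 0.]
cuprim [0.4305 0.2538 0.0497] [0.0002 0.0002]
bknob [ 0.4638 -0.0066  0.0601] [0.0004 0.0004]
saltcap [0.6187 0.2692 0.0538] [0.0002 0.0002]
saucer [0.6907 0.0311 0.0234] [0.0002 0.0002]
potknob [ 0.48   -0.3851  0.0538] [0.0013 0.0013]
millfoot [0.471 0.398 0.005]
[[0.751, 0.168, 0.012], [0.791, -0.077, 0.012], [0.403, -0.144, 0.012], [0.362, 0.102, 0.012]] [0.5768 0.0123 0.012 ]
[0.24899547 0.39384142 0.24854022]
```

View pics/c.png

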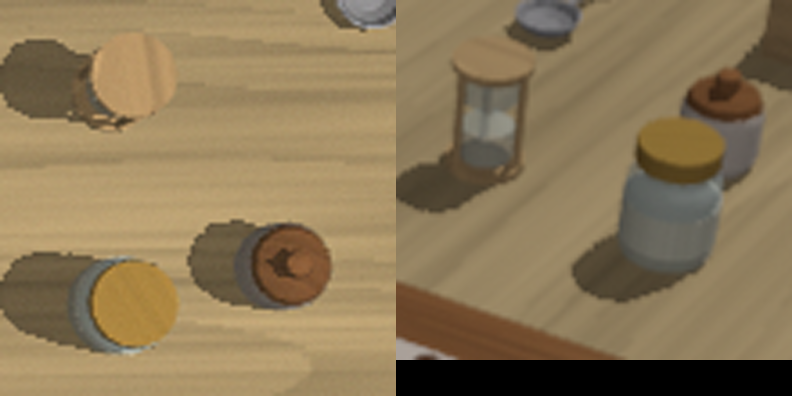

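Crop: pot knob at (483.3,282.8) / side (441.9,171.4), pot lid (481.1,283.3) / (441.4,177.2); jam lid (437.2,295.0), timer disc (437.2,231.1).

```bash
cat >> h.py <<'E'
def go(p,yaw=None,s=None):
    """increments (tool axes) to TCP position p with tool-x yaw"""
    from scipy.spatial.transform import Rotation as Ro
    s=s or read_state();R=Ro.from_quat(s["eef_rot"]);x=R.as_matrix()[:,0];cy=np.arctan2(x[1],x[0])
    if yaw is None: yaw=cy
    T=Ro.from_euler("z",yaw)*Ro.from_euler("x",np.pi)
    print("turn",(R.inv()*T).as_rotvec().round(3),"shift",R.inv().apply(np.array(p)-s["ee_pos"]).round(4),"yawnow",cy.round(3))
E
python3 - <<'E'
from h import *
t=camera("top");s=camera("side")
for k,a,b in(("knob",(483.3,282.8),(441.9,171.4)),("lid",(481.1,283.3),(441.4,177.2))):
    x,e=tri([ray(t,*a),ray(s,*b)]);print(k,x.round(4),np.round(e,4), onz(t,a,.073 if k=="knob" else .06).round(4))
print("jam",onz(t,(437.2,295),.085).round(3),"timer",onz(t,(437.2,231.1),.085).round(3))
print(np.array(camera("wrist")["mount"]).round(3),camera("wrist")["fx"])
go((.475,-.375,.25),.266)
E
```

```text
knob [ 0.4791 -0.3849  0.0676] [0.0004 0.0004] [ 0.4785 -0.3836  0.073 ]
lid [ 0.4781 -0.3841  0.0515] [0.0002 0.0002] [ 0.4779 -0.3818  0.06  ]
jam [ 0.451 -0.273  0.085] timer [ 0.6   -0.278  0.085]
[[ 0.001 -0.956 -0.292  0.08 ]
 [ 1.     0.001 -0.    -0.001]
 [ 0.001 -0.292  0.956 -0.164]
 [ 0.     0.     0.     1.   ]] 372.05225698401034
turn [ 0. -0. -0.] shift [ 0.3598 -0.1384 -0.0275] yawnow 0.266
```

Request:
{"name": "play_rows", "arguments": {
  "increments": "0 0 -0.77 0.355 -0.13 -0.03 1;0 0 -0.77 0.355 -0.13 -0.03 1;0 0 -0.77 0.355 -0.13 -0.03 1;0 0 -0.77 0.355 -0.13 -0.03 1;0 0 -1.1 0.355 -0.13 -0.03 1;0 0 -1.1 0.355 -0.13 -0.03 1;0 0 -1.1 0.355 -0.13 -0.03 1;0 0 -1.1 0.355 -0.13 -0.03 1"
}}

```text
time: 1.3
ee_pos: [0.476, -0.3808, 0.2532]
eef_rot: [0.773, 0.635, 0.001, 0.0]
ft_force: [0.1, -0.4, 0.2]
width: 0.0865
grip_force: 0.0
```

```bash
python3 - <<'E'
from h import *
c,s=wristcam();print(s["time"],s["ee_pos"],s["joint_positions"].round(2));cv2.imwrite("pics/w1.png",c["color"][:,:,::-1])
print([proj(c,p).round(1).tolist() for p in((.4785,-.3835,.073),(.478,-.382,.06))])
go((.4785,-.3835,.2),1.8)
E
```

```text
1.3 [ 0.47598332 -0.38077103  0.25315141] [ 0.92  0.31 -0.41  1.44  0.12  1.41  0.32]
[[319.2, 222.1], [318.3, 217.6]]
turn [ 0.003 -0.002 -0.419] shift [-0.006   0.0003  0.0533] yawnow 1.381
```

View pics/w1.png

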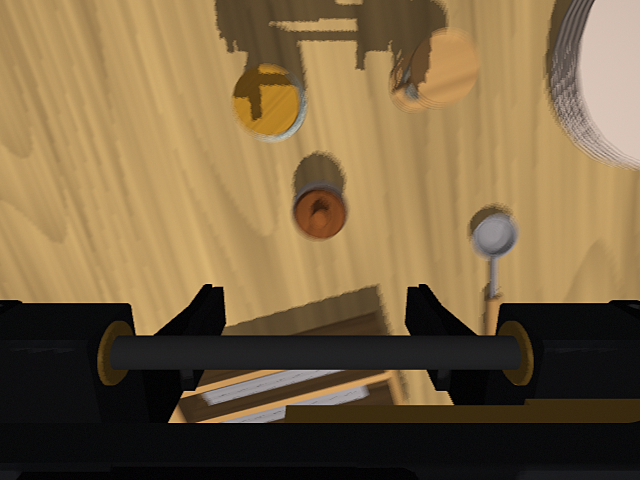

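Wrist picture (slightly blurred): pot lid at about (320,213), against a prediction of (318,218). That is near enough, so I settle and re-measure.

Request:
{"name": "play_rows", "arguments": {
  "increments": "0 0 -0.42 -0.004 0 0.05 1;0 0 -0.42 -0.004 0 0.05 1;0 0 -0.42 -0.004 0 0.05 1;0 0 -0.42 -0.004 0 0.05 1;0 0 -0.42 -0.004 0 0.05 1"
}}

```text
time: 1.85
ee_pos: [0.4717, -0.3886, 0.2028]
eef_rot: [0.629, 0.778, -0.0, 0.0]
ft_force: [0.0, -0.9, 0.9]
width: 0.0871
grip_force: 0.0
```

```bash
python3 - <<'E'
from h import *
c,s=wristcam();print(s["ee_pos"],np.abs(s["joint_vel"]).max())
hsv=cv2.cvtColor(c["color"],cv2.COLOR_RGB2HSV);H,S,V=[hsv[...,i].astype(int) for i in range(3)]
p=proj(c,(.478,-.382,.06));print(p)
m,st,ce=blob((S>135)&(H<16)&(V>40)&(np.arange(480)[:,None]<280),p);
m=cv2.morphologyEx(m.astype(np.uint8),cv2.MORPH_CLOSE,np.ones((9,9)));cn=max(cv2.findContours(m,0,1)[0],key=len);e=cv2.fitEllipse(cn);print(st,ce,e)
w=onz(c,e[0],.06);print(w)
r=[ray(c,*e[0])];t=camera("top");sd=camera("side");r+=[ray(t,481.1,283.3),ray(sd,441.4,177.2)];print(tri(r))
x0,y0=int(p[0]-60),int(p[1]-60);v=c["color"][y0:y0+120,x0:x0+120,::-1].copy();cv2.ellipse(v,((e[0][0]-x0,e[0][1]-y0),e[1],e[2]),(0,255,0),1);cv2.imwrite("pics/w2.png",cv2.resize(v,None,fx=3,fy=3))
E
```

```text
[ 0.47165038 -0.38859031  0.20276133] 0.005212115742426368
[324.83241222 224.43338906]
[ 294  192   61   60 2844] [323.81540084 221.05661041] ((323.78173828125, 221.08177185058594), (58.82019805908203, 59.89983367919922), 82.4403076171875)
[ 0.47649547 -0.37933779  0.06      ]
(array([ 0.47747645, -0.38242057,  0.05260938]), [np.float64(0.001410005854055461), np.float64(0.0014067124552356726), np.float64(0.0003154300982997065)])
```

View pics/w2.png

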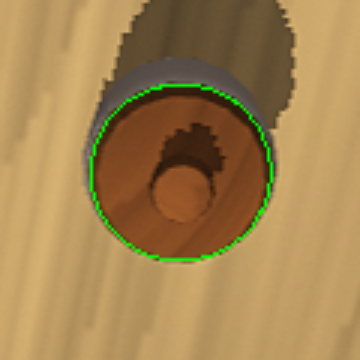

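The fitted lid ellipse is good; the pot is at about (0.477,-0.381) and the lid is about 55–60 mm high. Descending to grasp.

```bash
python3 - <<'E'
from h import *
go((.4768,-.381,.018),1.8)
go((.4768,-.381,.10),1.8)
E
```

```text
turn [ 0.     0.    -0.017] shift [0.0063 0.0064 0.1848] yawnow 1.783
turn [ 0.     0.    -0.017] shift [0.0062 0.0064 0.1028] yawnow 1.783
```

Request:
{"name": "play_rows", "arguments": {
  "increments": "0 0 0 0.006 0.006 0.05 1;0 0 0 0.006 0.006 0.1 1;0 0 0 0.006 0.006 0.15 1;0 0 0 0.006 0.006 0.185 1;0 0 0 0.006 0.006 0.185 1;0 0 0 0.006 0.006 0.185 0;0 0 0 0.006 0.006 0.185 0;0 0 0 0.006 0.006 0.185 0",
  "grip_force": 20
}}

```text
time: 2.8
ee_pos: [0.4777, -0.3822, 0.0201]
eef_rot: [0.627, 0.779, -0.0, 0.002]
ft_force: [-0.7, -0.2, -0.9]
width: 0.0704
grip_force: 0.0
```

Request:
{"name": "play_rows", "arguments": {
  "increments": "0 0 0 0 0 0 0;0 0 0 0 0 0 0;0 0 0 0 0 0 0;0 0 0 0 0 -0.05 0;0 0 0 0 0 -0.1 0;0 0 0 0 0 -0.14 0;0 0 0 0 0 -0.14 0"
}}

```text
time: 3.5
ee_pos: [0.479, -0.3827, 0.1641]
eef_rot: [0.627, 0.779, -0.0, 0.005]
ft_force: [1.3, -0.4, -1.6]
width: 0.0571
grip_force: 20.0
```

```bash
python3 - <<'E'
from h import *
import math
s=read_state();print(s["width"],s["grip_force"],s["ee_pos"])
T=(.5773,.0123)
go((T[0],T[1],.16),1.737);go((T[0],T[1],.031),1.737)
E
```

```text
0.05712274649054842 19.990398613226716 [ 0.47895284 -0.38272317  0.16412102]
turn [0.006 0.007 0.049] shift [0.365  0.1803 0.0024] yawnow 1.786
turn [0.006 0.007 0.049] shift [0.366  0.1795 0.1314] yawnow 1.786
```

Request:
{"name": "play_rows", "arguments": {
  "increments": "0 0 0.05 0.363 0.18 0.002 0;0 0 0.05 0.363 0.18 0.002 0;0 0 0.05 0.363 0.18 0.002 0;0 0 0.05 0.363 0.18 0.002 0;0 0 0.05 0.363 0.18 0.002 0;0 0 0.05 0.363 0.18 0.002 0;0 0 0.05 0.363 0.18 0.002 0;0 0 0.05 0.363 0.18 0.002 0"
}}

```text
time: 4.3
ee_pos: [0.5732, 0.0086, 0.1549]
eef_rot: [0.647, 0.763, -0.0, -0.0]
ft_force: [2.4, -0.2, -1.6]
width: 0.0575
grip_force: 20.0
```

Request:
{"name": "play_rows", "arguments": {
  "increments": "0.006 0.007 0.05 0.002 0 0.06 0;0.006 0.007 0.05 0.002 0 0.06 0;0.006 0.007 0 0.002 0 0.06 0;0.006 0.007 0 0.002 0 0.06 0"
}}

```text
time: 4.7
ee_pos: [0.5728, 0.0078, 0.0953]
eef_rot: [0.646, 0.763, -0.001, -0.005]
ft_force: [-0.0, 0.3, -1.2]
width: 0.0574
grip_force: 20.0
```

```bash
python3 - <<'E'
from h import *
c,s=wristcam();print(s["time"],s["ee_pos"],s["width"],s["grip_force"])
cv2.imwrite("pics/w3.png",c["color"][:,:,::-1])
print([proj(c,p).round().tolist() for p in((.5773,.0123,.012),(.4638,-.0066,.065),(.6907,.0311,.024),(.5773,.0123,.133))])
go((.5773,.0123,.031),1.737)
E
```

```text
4.7 [0.57279986 0.00780201 0.09533328] 0.057360650861095715 19.9898039027903
[[325.0, 248.0], [122.0, 275.0], [498.0, 254.0], [330.0, 341.0]]
turn [-0.006 -0.007 -0.003] shift [0.0033 0.0052 0.0649] yawnow 1.734
```

View pics/w3.png

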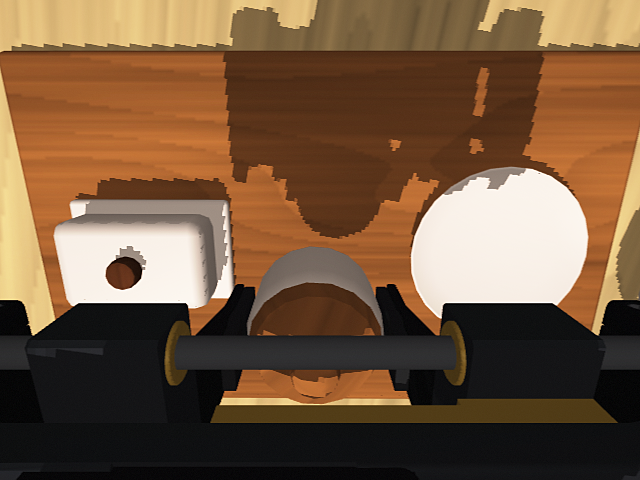

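The wrist view puts the dish knob at (123,272) and the saucer centre at (500,253), within 3 px of prediction. The pot is held upright between them. Lowering it.

Request:
{"name": "play_rows", "arguments": {
  "increments": "-0.006 -0.007 0 0.002 0.005 0.04 0;-0.006 -0.007 0 0.002 0.005 0.055 0;-0.006 -0.007 0 0.002 0.005 0.063 0;-0.006 -0.007 0 0.002 0.005 0.063 0;-0.006 -0.007 0 0.002 0.005 0.063 0"
}}

```text
time: 5.25
ee_pos: [0.5779, 0.0118, 0.0337]
eef_rot: [0.647, 0.763, 0.0, 0.0]
ft_force: [0.4, 0.0, -1.9]
width: 0.0571
grip_force: 20.0
```

```bash
python3 - <<'E'
from h import *
s=read_state();print(s["ft_force"]);go((.5773,.0123,.032),1.737)
E
```

```text
[ 0.42035897  0.01309467 -1.92621381]
turn [ 0.001  0.    -0.002] shift [ 0.0006 -0.0005  0.0017] yawnow 1.735
```

Request:
{"name": "play_rows", "arguments": {
  "increments": "0 0 0 0 0 0.0015 0;0 0 0 0 0 0.0015 0.5;0 0 0 0 0 0.0015 1;0 0 0 0 0 0.0015 1;0 0 0 0 0 -0.05 1;0 0 0 0 0 -0.1 1;0 0 0 0 0 -0.15 1;0 0 0 0 0 -0.18 1"
}}

```text
time: 6.05
ee_pos: [0.5783, 0.0124, 0.2169]
eef_rot: [0.646, 0.763, 0.001, 0.002]
ft_force: [0.0, -0.1, 0.6]
width: 0.086
grip_force: 0.0
```

```bash
python3 - <<'E'
from h import *
t=camera("top");print(onz(t,(212.5,307.5),.06),onz(t,(206,228.5),.06),onz(t,(143.9,291.1),.12))
h=onz(t,(130+212/3.6,180+432/3.6),.035);print("handle",h)
go((.428,.235,.2),1.4)
E
```

```text
[0.43032075 0.25183181 0.06      ] [0.61807616 0.26815289 0.06      ] [0.46914743 0.39684636 0.12      ]
handle [0.44918019 0.31299387 0.035     ]
turn [0.01  0.    0.336] shift [ 0.2443 -0.1136  0.0196] yawnow 1.736
```

Request:
{"name": "play_rows", "arguments": {
  "increments": "0 0 0.45 0.258 -0.11 0 1;0 0 0.45 0.258 -0.11 0 1;0 0 0.45 0.258 -0.11 0 1;0 0 0.45 0.258 -0.11 0 1;0 0 0.45 0.258 -0.11 0 1;0 0 0.45 0.258 -0.11 0.02 1;0 0 0.45 0.258 -0.11 0.02 1;0 0 0.45 0.258 -0.11 0.02 1"
}}

```text
time: 6.9
ee_pos: [0.4262, 0.2485, 0.1924]
eef_rot: [0.8, 0.6, -0.0, 0.0]
ft_force: [0.8, -0.9, 0.7]
width: 0.0873
grip_force: 0.0
```

```bash
python3 - <<'E'
from h import *
c,s=wristcam();print(s["ee_pos"],np.abs(s["joint_vel"]).max())
p=proj(c,(.4303,.2525,.06));print(p,[proj(c,q).round() for q in((.469,.397,.12),(.618,.268,.06))])
cv2.imwrite("pics/w4.png",c["color"][:,:,::-1])
E
```

```text
[0.42615509 0.24849351 0.19236778] 0.030784574046195758
[320.13881409 226.88298271] [array([317., -10.]), array([550., 142.])]
```

View pics/w4.png

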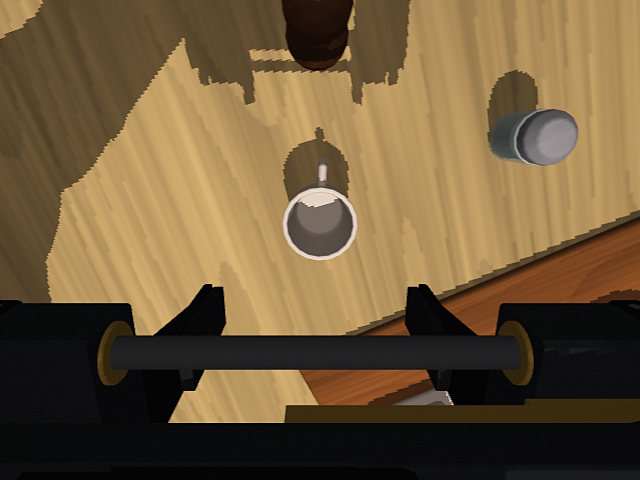

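Cup rim centre is at (320,223.5), 3 px from prediction. The handle points straight up the image, so the yaw is right. Grasping at (0.4307,0.2535).

```bash
python3 - <<'E'
from h import *
go((.4307,.2535,.026))
E
```

```text
turn [0. 0. 0.] shift [0.0066 0.0019 0.1666] yawnow 1.285
```

Request:
{"name": "play_rows", "arguments": {
  "increments": "0 0 0 0.006 0.002 0.05 1;0 0 0 0.006 0.002 0.1 1;0 0 0 0.006 0.002 0.15 1;0 0 0 0.006 0.002 0.167 1;0 0 0 0.006 0.002 0.167 1;0 0 0 0.006 0.002 0.167 0;0 0 0 0.006 0.002 0.167 0;0 0 0 0.006 0.002 0.167 0",
  "grip_force": 15
}}

```text
time: 7.75
ee_pos: [0.4313, 0.2538, 0.0271]
eef_rot: [0.801, 0.599, 0.001, 0.001]
ft_force: [0.0, -0.2, 0.2]
width: 0.0708
grip_force: 0.0
```

Request:
{"name": "play_rows", "arguments": {
  "increments": "0 0 0 0 0 0 0;0 0 0 0 0 0 0;0 0 0 0 0 0 0;0 0 0 0 0 -0.05 0;0 0 0 0 0 -0.1 0;0 0 0 0 0 -0.13 0;0 0 0 0 0 -0.13 0"
}}

```text
time: 8.45
ee_pos: [0.4318, 0.255, 0.1596]
eef_rot: [0.8, 0.6, 0.003, 0.001]
ft_force: [0.8, 0.3, -1.9]
width: 0.0591
grip_force: 14.9
```

```bash
python3 - <<'E'
from h import *
s=read_state();print(s["width"],s["grip_force"],s["ee_pos"])
S=(.6907,.0311)
go((S[0],S[1],.16),1.6);go((.60,.12,.16),1.6)
E
```

```text
0.059080050683019865 14.860781771485563 [0.43182305 0.25501704 0.15961955]
turn [ 0.006 -0.003 -0.314] shift [-0.1421  0.3114  0.0008] yawnow 1.286
turn [ 0.006 -0.003 -0.314] shift [-0.0823  0.1993  0.0004] yawnow 1.286
```

Request:
{"name": "play_rows", "arguments": {
  "increments": "0 0 -0.3 -0.142 0.308 0 0;0 0 -0.3 -0.142 0.308 0 0;0 0 -0.3 -0.142 0.308 0 0;0 0 -0.3 -0.142 0.308 0 0;0 0 -0.3 -0.142 0.308 0 0;0 0 -0.3 -0.142 0.308 0 0;0 0 -0.3 -0.142 0.308 0 0;0 0 -0.3 -0.142 0.308 0 0"
}}

```text
time: 9.25
ee_pos: [0.6879, 0.0241, 0.1522]
eef_rot: [0.704, 0.71, -0.002, 0.0]
ft_force: [-0.7, -0.9, -3.1]
width: 0.0591
grip_force: 14.9
```

Request:
{"name": "play_rows", "arguments": {
  "increments": "0 0 0 0 0 0.03 0;0 0 0 0 0 0.03 0;0 0 0 0 0 0.03 0"
}}

```text
time: 9.55
ee_pos: [0.6847, 0.0311, 0.1245]
eef_rot: [0.701, 0.713, -0.001, -0.001]
ft_force: [0.9, -0.0, -1.3]
width: 0.0589
grip_force: 14.9
```

```bash
python3 - <<'E'
from h import *
c,s=wristcam();print(s["ee_pos"])
cv2.imwrite("pics/w5.png",c["color"][:,:,::-1])
b=s["ee_pos"]-[0,0,.026]
print("axis foot/rim/saucer",[proj(c,q).round() for q in(b,b+[0,0,.06],(.6907,.0311,.024))])
go((.6907,.0311,.050),1.6)
E
```

```text
[0.68465942 0.03108576 0.12448774]
axis foot/rim/saucer [array([317., 284.]), array([317., 344.]), array([325., 245.])]
turn [-0.001  0.    -0.013] shift [-0.0002  0.0053  0.0758] yawnow 1.587
```

View pics/w5.png

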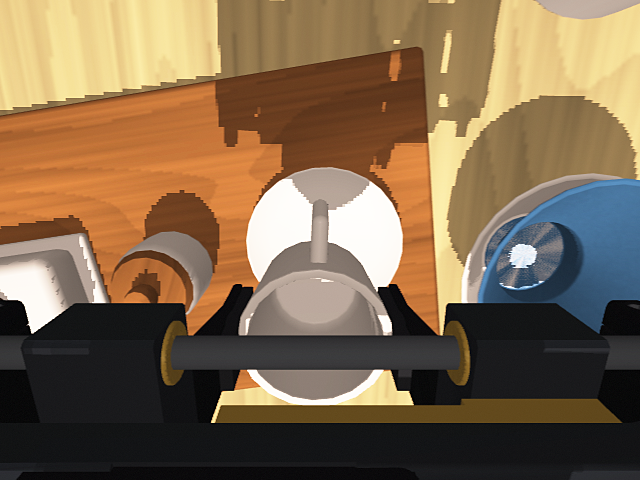

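The cup hangs upright over the saucer (centre about (325,244)), with the handle pointing up the image. I check the height of the blue bowl on the right before lowering.

```bash
python3 - <<'E'
from h import *
t=camera("top");s=camera("side")
x,e=tri([ray(t,309,128),ray(s,216.5,190)]);print(x,e);print(onz(t,(309,158),x[2]))
E
```

```text
[0.85853442 0.01716722 0.05652595] [np.float64(0.003433996147801091), np.float64(0.0034339961478010114)]
[0.78683395 0.02023836 0.05652595]
```

The bowl rim is about 60 mm high with its near edge at x=0.787, so there is clearance.

Request:
{"name": "play_rows", "arguments": {
  "increments": "0 0 0 0 0.006 0.03 0;0 0 0 0 0.006 0.05 0;0 0 0 0 0.006 0.07 0;0 0 0 0 0.006 0.077 0;0 0 0 0 0.006 0.077 0;0 0 0 0 0.006 0.077 0"
}}

```text
time: 10.3
ee_pos: [0.6925, 0.031, 0.0501]
eef_rot: [0.702, 0.712, 0.001, 0.001]
ft_force: [-0.1, -0.6, -1.2]
width: 0.0588
grip_force: 14.9
```

```bash
python3 - <<'E'
from h import *
s=read_state();print(s["ft_force"]);go((.6907,.0311,.044))
E
```

```text
[-0.05240697 -0.57296325 -1.21095583]
turn [ 0.002 -0.    -0.   ] shift [ 0.0001 -0.0018  0.0061] yawnow 1.586
```

Request:
{"name": "play_rows", "arguments": {
  "increments": "0 0 0 0 -0.0015 0.004 0;0 0 0 0 -0.0015 0.0055 0;0 0 0 0 -0.0015 0.0055 0"
}}

```text
time: 10.6
ee_pos: [0.6904, 0.0308, 0.0435]
eef_rot: [0.702, 0.712, 0.0, 0.0]
ft_force: [0.2, 0.5, -2.2]
width: 0.059
grip_force: 14.9
```

Request:
{"name": "play_rows", "arguments": {
  "increments": "0 0 0 0 0 0.001 0;0 0 0 0 0 0.001 0.5;0 0 0 0 0 0.001 0.8;0 0 0 0 0 0.001 0.9;0 0 0 0 0 0.001 0.9;0 0 0 0 0 -0.04 0.9;0 0 0 0 0 -0.09 0.9;0 0 0 0 0 -0.14 1"
}}

```text
time: 11.4
ee_pos: [0.6897, 0.0308, 0.1844]
eef_rot: [0.702, 0.712, -0.0, -0.0]
ft_force: [1.5, 0.0, 0.6]
width: 0.0812
grip_force: 0.0
```

```bash
python3 - <<'E'
from h import *
t=camera("top");cv2.imwrite("pics/t2.png",cv2.resize(t["color"][160:330,180:400,::-1],None,fx=3.6,fy=3.6,interpolation=2))
go((.618,.258,.2),1.4)
E
```

```text
turn [ 0.011 -0.002  0.186] shift [ 0.2273 -0.0716 -0.0059] yawnow 1.586
```

Request:
{"name": "play_rows", "arguments": {
  "increments": "0 0 0 0.232 -0.068 0 1;0 0 0 0.232 -0.068 0 1;0 0 0 0.232 -0.068 0 1;0 0 0 0.232 -0.068 0 1;0 0 0 0.232 -0.068 0 1;0 0 0 0.232 -0.068 0 1;0 0 0 0.232 -0.068 0 1"
}}

```text
time: 12.15
ee_pos: [0.6181, 0.2631, 0.1828]
eef_rot: [0.701, 0.713, -0.0, -0.0]
ft_force: [0.4, -0.4, 0.1]
width: 0.0871
grip_force: 0.0
```

```bash
python3 - <<'E'
from h import *
c,s=wristcam();print(s["ee_pos"],np.abs(s["joint_vel"]).max())
p=[proj(c,(.618,.2685,z)).round(1) for z in(0,.048,.07)];print(p)
cv2.imwrite("pics/w6.png",cv2.resize(c["color"][130:330,200:440,::-1],None,fx=2.5,fy=2.5,interpolation=2))
t=camera("top");v=cv2.resize(t["color"][160:330,250:400,::-1],None,fx=3.5,fy=3.5,interpolation=2)
w=cv2.imread("pics/w6.png")[:, 150:500];o=np.zeros((595,800,3),np.uint8);o[:v.shape[0],:450]=v[:,:450];o[:w.shape[0],450:]=w;cv2.imwrite("pics/w7.png",o)
E
```

```text
[0.61814469 0.26305725 0.18278196] 0.042741492834533004
[array([316.1, 213.7]), array([316.2, 226.2]), array([316.3, 233.2])]
```

View pics/w7.png

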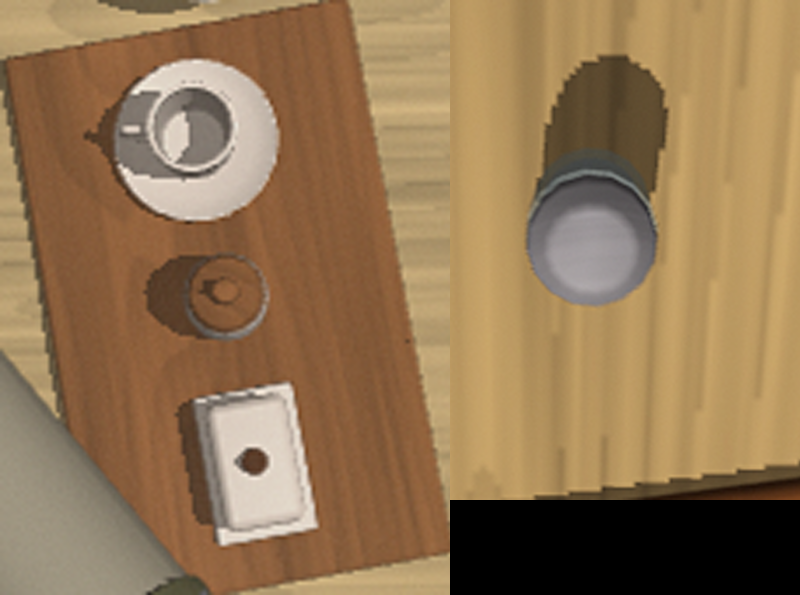

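Salt cap at wrist pixel (316.8,226), as predicted. On the tray, the cup stands on the saucer (rim (304.6,197.1), saucer (306,200)) and the pot stands midway. Next I check these numerically and grasp the salt shaker.

```bash
python3 - <<'E'
from h import *
t=camera("top")
print("cup",onz(t,(304.6,197.1),.077),"saucer",onz(t,(306,200),.024),"pot lid",onz(t,(250+229/3.5,160+294/3.5),.072))
go((.618,.2698,.016))
E
```

```text
cup [0.68728713 0.03147661 0.077     ] saucer [0.68976887 0.02955151 0.024     ] pot lid [0.5756745 0.0074085 0.072    ]
turn [0.    0.001 0.   ] shift [ 0.01   -0.0015  0.1667] yawnow 1.583
```

Request:
{"name": "play_rows", "arguments": {
  "increments": "0 0 0 0.008 -0.001 0.05 1;0 0 0 0.008 -0.001 0.1 1;0 0 0 0.008 -0.001 0.15 1;0 0 0 0.008 -0.001 0.167 1;0 0 0 0.008 -0.001 0.167 1;0 0 0 0.008 -0.001 0.167 0;0 0 0 0.008 -0.001 0.167 0;0 0 0 0.008 -0.001 0.167 0"
}}

```text
time: 13.1
ee_pos: [0.619, 0.2703, 0.0185]
eef_rot: [0.702, 0.712, 0.002, 0.001]
ft_force: [-0.5, 0.0, -0.5]
width: 0.0707
grip_force: 0.0
```

Request:
{"name": "play_rows", "arguments": {
  "increments": "0 0 0 0 0 0 0;0 0 0 0 0 0 0;0 0 0 0 0 0 0;0 0 0 0 0 0 0;0 0 0 0 0 -0.05 0;0 0 0 0 0 -0.1 0;0 0 0 0 0 -0.15 0;0 0 0 0 0 -0.15 0"
}}

```text
time: 13.9
ee_pos: [0.6201, 0.2719, 0.174]
eef_rot: [0.702, 0.712, 0.005, 0.002]
ft_force: [0.3, 0.7, -1.0]
width: 0.0434
grip_force: 15.0
```

```bash
python3 - <<'E'
from h import *
s=read_state();print(s["width"],s["grip_force"],s["ee_pos"])
go((.4769,-.0855,.17),1.737);go((.4769,-.0855,.031),1.737)
E
```

```text
0.04343035412597919 14.999786235275678 [0.620144   0.27194669 0.17398115]
turn [ 0.01  -0.004 -0.151] shift [-0.3553 -0.1486  0.0009] yawnow 1.586
turn [ 0.01  -0.004 -0.151] shift [-0.3559 -0.1499  0.1399] yawnow 1.586
```

Request:
{"name": "play_rows", "arguments": {
  "increments": "0 0 -0.15 -0.355 -0.148 0 0;0 0 -0.15 -0.355 -0.148 0 0;0 0 -0.15 -0.355 -0.148 0 0;0 0 -0.15 -0.355 -0.148 0 0;0 0 -0.15 -0.355 -0.148 0 0;0 0 -0.15 -0.355 -0.148 0 0;0 0 -0.15 -0.355 -0.148 0 0;0 0 -0.15 -0.355 -0.148 0 0"
}}

```text
time: 14.7
ee_pos: [0.473, -0.0908, 0.1655]
eef_rot: [0.648, 0.762, -0.001, -0.0]
ft_force: [0.4, 0.2, -1.7]
width: 0.0436
grip_force: 15.0
```

Request:
{"name": "play_rows", "arguments": {
  "increments": "0 0 0 0 0 0.04 0;0 0 0 0 0 0.06 0;0 0 0 0 0 0.06 0;0 0 0 0 0 0.06 0"
}}

```text
time: 15.1
ee_pos: [0.475, -0.0871, 0.1063]
eef_rot: [0.646, 0.763, 0.0, -0.0]
ft_force: [0.1, 0.5, -1.0]
width: 0.0436
grip_force: 15.0
```

```bash
python3 - <<'E'
from h import *
go((.4769,-.0855,.031),1.737)
E
```

```text
turn [-0.    -0.    -0.001] shift [0.0012 0.0022 0.0753] yawnow 1.736
```

Request:
{"name": "play_rows", "arguments": {
  "increments": "0 0 0 0.001 0.002 0.03 0;0 0 0 0.001 0.002 0.055 0;0 0 0 0.001 0.002 0.072 0;0 0 0 0.001 0.002 0.072 0;0 0 0 0.001 0.002 0.072 0"
}}

```text
time: 15.6
ee_pos: [0.4777, -0.086, 0.0354]
eef_rot: [0.646, 0.763, 0.0, 0.001]
ft_force: [-0.0, 0.9, -2.0]
width: 0.0436
grip_force: 15.0
```

Request:
{"name": "play_rows", "arguments": {
  "increments": "0 0 0 0 0 0.0035 0;0 0 0 0 0 0.004 0;0 0 0 0 0 0.004 0"
}}

```text
time: 15.9
ee_pos: [0.4771, -0.0862, 0.0306]
eef_rot: [0.646, 0.763, 0.0, 0.0]
ft_force: [0.0, 0.4, -1.7]
width: 0.0436
grip_force: 15.0
```

Request:
{"name": "play_rows", "arguments": {
  "increments": "0 0 0 0 0 0.001 0;0 0 0 0 0 0.001 0.5;0 0 0 0 0 0.001 0.9;0 0 0 0 0 0.001 0.9;0 0 0 0 0 -0.05 0.9;0 0 0 0 0 -0.1 0.9;0 0 0 0 0 -0.15 1;0 0 0 0 0 -0.2 1"
}}

```text
time: 16.7
ee_pos: [0.4765, -0.0858, 0.2314]
eef_rot: [0.646, 0.763, 0.0, 0.0]
ft_force: [0.8, -0.7, -0.2]
width: 0.0826
grip_force: 0.0
```

```bash
python3 - <<'E'
from h import *
go((.470,.385,.23),1.737)
E
```

```text
turn [ 0.001  0.    -0.001] shift [0.4654 0.0711 0.0012] yawnow 1.736
```

Request:
{"name": "play_rows", "arguments": {
  "increments": "0 0 0 0.465 0.071 0 1;0 0 0 0.465 0.071 0 1;0 0 0 0.465 0.071 0 1;0 0 0 0.465 0.071 0 1;0 0 0 0.465 0.071 0 1;0 0 0 0.465 0.071 0 1;0 0 0 0.465 0.071 0 1;0 0 0 0.465 0.071 0 1"
}}

```text
time: 17.5
ee_pos: [0.4714, 0.3156, 0.2292]
eef_rot: [0.647, 0.763, 0.0, 0.0]
ft_force: [0.8, 0.4, 0.5]
width: 0.0873
grip_force: 0.0
```

Request:
{"name": "play_rows", "arguments": {
  "increments": "0 0 0 0 0 0 1;0 0 0 0 0 0 1;0 0 0 0 0 0 1;0 0 0 0 0 0 1"
}}

```text
time: 17.9
ee_pos: [0.4722, 0.3121, 0.2291]
eef_rot: [0.648, 0.762, -0.0, 0.001]
ft_force: [-0.2, -1.1, -0.5]
width: 0.0869
grip_force: 0.0
```

```bash
python3 - <<'E'
from h import *
c,s=wristcam();print(s["ee_pos"],np.abs(s["joint_vel"]).max())
print([proj(c,(.4695,.3972,z)).round(1) for z in(0,.09,.12)])
v=cv2.resize(c["color"][100:340,220:420,::-1],None,fx=2.2,fy=2.2,interpolation=2)
t=camera("top");w=cv2.resize(t["color"][260:330,280:370,::-1],None,fx=3.9,fy=3.9,interpolation=2)
o=np.zeros((530,800,3),np.uint8);o[:v.shape[0],:440]=v[:530];o[:w.shape[0],445:445+w.shape[1]]=w[:530];cv2.imwrite("pics/w8.png",o)
E
```

```text
[0.47224691 0.31210889 0.22911301] 0.0031079819811400413
[array([326.8, 127. ]), array([330.3, 126.2]), array([332. , 125.8])]
```

View pics/w8.png

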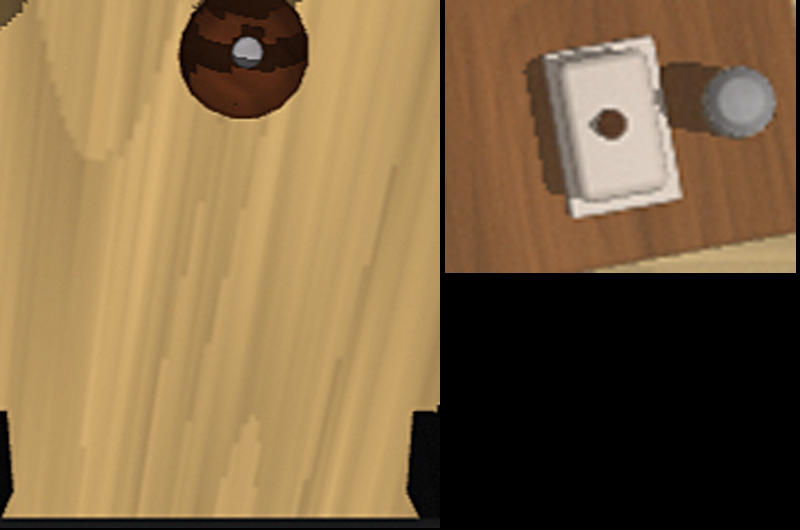

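Nut at wrist pixel (332,123.6) against (332,125.8) predicted, so the mill is at (0.4695,0.398). The salt shaker stands to the right of the dish.

```bash
python3 - <<'E'
from h import *
go((.4695,.398,.069))
go((.4695,.398,.229))
t=camera("top");print(onz(t,(280+(740-445)/3.9,260+101/3.9),.08))
E
```

```text
turn [0.001 0.001 0.   ] shift [0.0851 0.0111 0.1602] yawnow 1.733
turn [0.001 0.001 0.   ] shift [0.0849 0.0112 0.0002] yawnow 1.733
[ 0.47537415 -0.0848959   0.08      ]
```

Request:
{"name": "play_rows", "arguments": {
  "increments": "0 0 0 0.05 0.006 0 1;0 0 0 0.085 0.011 0 1;0 0 0 0.085 0.011 0.02 1;0 0 0 0.085 0.011 0.06 1;0 0 0 0.085 0.011 0.11 1;0 0 0 0.085 0.011 0.16 1;0 0 0 0.085 0.011 0.16 1;0 0 0 0.085 0.011 0.16 1"
}}

```text
time: 18.85
ee_pos: [0.4685, 0.3994, 0.0701]
eef_rot: [0.647, 0.763, -0.0, -0.0]
ft_force: [0.8, 1.1, 1.4]
width: 0.0871
grip_force: 0.0
```

Request:
{"name": "play_rows", "arguments": {
  "increments": "0 0 0 0 0 0 0;0 0 0 0 0 0 0;0 0 0 0 0 0 0;0 0 0 0 0 0 0;0 0 0 0 0 0 0;0 0 0 0 0 0 0;0 0 0 0 0 0 0"
}}

```text
time: 19.55
ee_pos: [0.4685, 0.3995, 0.0691]
eef_rot: [0.646, 0.763, 0.0, 0.0]
ft_force: [0.1, 0.4, 1.8]
width: 0.0429
grip_force: 15.0
```

Request:
{"name": "play_rows", "arguments": {
  "increments": "0 0 0 0 0 -0.04 0;0 0 0 0 0 -0.08 0;0 0 0 0 0 -0.12 0;0 0 0 0 0 -0.12 0"
}}

```text
time: 19.95
ee_pos: [0.4694, 0.4017, 0.1944]
eef_rot: [0.646, 0.763, 0.004, 0.0]
ft_force: [-0.0, 0.7, -1.7]
width: 0.0429
grip_force: 15.0
```

```bash
python3 - <<'E'
from h import *
s=read_state();print(s["width"],s["grip_force"],s["ee_pos"],s["ft_force"])
go((.4507,.0723,.19),1.737);go((.4507,.0723,.084),1.737)
E
```

```text
0.04290630943173244 14.987196532238158 [0.46937614 0.40169983 0.19441865] [-0.01050581  0.70355749 -1.69933073]
turn [ 0.006 -0.004 -0.001] shift [-0.3219 -0.0726  0.0027] yawnow 1.736
turn [ 0.006 -0.004 -0.001] shift [-0.3223 -0.0733  0.1087] yawnow 1.736
```

Request:
{"name": "play_rows", "arguments": {
  "increments": "0 0 0 -0.321 -0.072 0 0;0 0 0 -0.321 -0.072 0 0;0 0 0 -0.321 -0.072 0 0;0 0 0 -0.321 -0.072 0 0;0 0 0 -0.321 -0.072 0 0;0 0 0 -0.321 -0.072 0 0;0 0 0 -0.321 -0.072 0 0;0 0 0 -0.321 -0.072 0 0"
}}

```text
time: 20.75
ee_pos: [0.4493, 0.0657, 0.188]
eef_rot: [0.649, 0.761, -0.001, 0.0]
ft_force: [0.9, 0.6, -2.5]
width: 0.0431
grip_force: 15.0
```

Request:
{"name": "play_rows", "arguments": {
  "increments": "0 0 0 0 0 0.04 0;0 0 0 0 0 0.07 0;0 0 0 0 0 0.07 0;0 0 0 0 0 0.07 0"
}}

```text
time: 21.15
ee_pos: [0.4496, 0.0718, 0.1192]
eef_rot: [0.646, 0.763, -0.0, -0.001]
ft_force: [0.1, -0.3, -2.8]
width: 0.0429
grip_force: 15.0
```

```bash
python3 - <<'E'
from h import *
go((.4507,.0723,.082),1.737)
c=camera("side");cv2.imwrite("pics/s2.png",cv2.resize(c["color"][180:340,220:440,::-1],None,fx=3.5,fy=3.5))
E
```

```text
turn [-0.001 -0.001  0.   ] shift [0.0002 0.0012 0.0372] yawnow 1.737
```

View pics/s2.png

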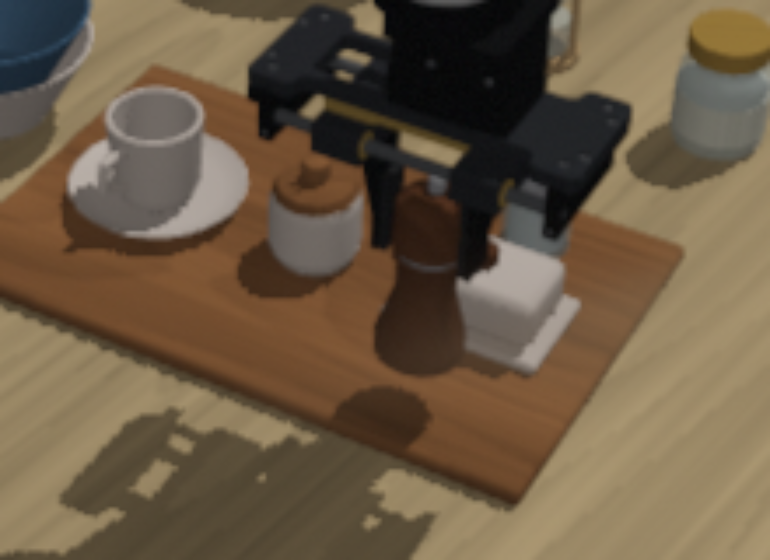

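Mill hangs upright to the left of the dish; cup on the saucer, pot midway, salt on the right. The gripper clears the pot. Lowering.

Request:
{"name": "play_rows", "arguments": {
  "increments": "0 0 0 0 0.001 0.02 0;0 0 0 0 0.001 0.03 0;0 0 0 0 0.001 0.035 0;0 0 0 0 0.001 0.035 0;0 0 0 0 0.001 0.035 0"
}}

```text
time: 21.7
ee_pos: [0.4513, 0.0714, 0.0847]
eef_rot: [0.646, 0.763, 0.0, 0.0]
ft_force: [0.0, 0.1, -2.4]
width: 0.0434
grip_force: 15.0
```

Request:
{"name": "play_rows", "arguments": {
  "increments": "0 0 0 0 0 0.003 0;0 0 0 0 0 0.0035 0;0 0 0 0 0 0.0035 0;0 0 0 0 0 0.0035 0"
}}

```text
time: 22.1
ee_pos: [0.452, 0.0718, 0.0818]
eef_rot: [0.646, 0.763, 0.001, 0.001]
ft_force: [-1.6, 1.2, 7.7]
width: 0.0428
grip_force: 15.0
```

Contact (7.7 N upward). Releasing gently and retreating.

Request:
{"name": "play_rows", "arguments": {
  "increments": "0 0 0 0 0 -0.0005 0;0 0 0 0 0 -0.0005 0.6;0 0 0 0 0 -0.0005 0.9;0 0 0 0 0 -0.0005 0.9;0 0 0 0 0 -0.04 0.9;0 0 0 0 0 -0.09 0.9;0 0 0 0 0 -0.14 0.9;0 0 0 0 0 -0.15 0.9"
}}

```text
time: 22.9
ee_pos: [0.453, 0.0719, 0.2356]
eef_rot: [0.646, 0.763, 0.002, 0.003]
ft_force: [0.1, 0.2, -0.3]
width: 0.078
grip_force: 0.0
```

Request:
{"name": "play_rows", "arguments": {
  "increments": "0 0 0 0.25 0 0 0.9;0 0 0 0.25 0 0 0.9;0 0 0 0.25 0 0 0.9;0 0 0 0.25 0 0 0.9;0 0 0 0.25 0 0 0.9;0 0 0 0.25 0 0 0.9;0 0 0 0.25 0 0 0.9;0 0 0 0.25 0 0 0.9"
}}

```text
time: 23.7
ee_pos: [0.4103, 0.3167, 0.23]
eef_rot: [0.647, 0.763, -0.0, 0.0]
ft_force: [-0.3, 0.1, -0.6]
width: 0.0783
grip_force: 0.0
```

```bash
python3 - <<'E'
from h import *
t=camera("top");s=camera("side");v=cv2.resize(t["color"][160:340,240:450,::-1],None,fx=2.2,fy=2.2,interpolation=2);w=cv2.resize(s["color"][180:330,220:370+70,::-1],None,fx=1.8,fy=1.8,interpolation=2)
o=np.zeros((396,800,3),np.uint8);o[:v.shape[0],:462]=v;ww=w[:396,:338];o[:ww.shape[0],462:462+ww.shape[1]]=ww;cv2.imwrite("pics/f.png",o)
for n,p in dict(nut=(.4507,.0723,.132),foot=(.4507,.0723,.017)).items(): print(n,((proj(t,p)-[240,160])*2.2).round(),((proj(s,p)-[220,180])*1.8+[462,0]).round())
E
```

```text
nut [103. 302.] [681. 120.]
foot [109. 304.] [677. 199.]
```

View pics/f.png

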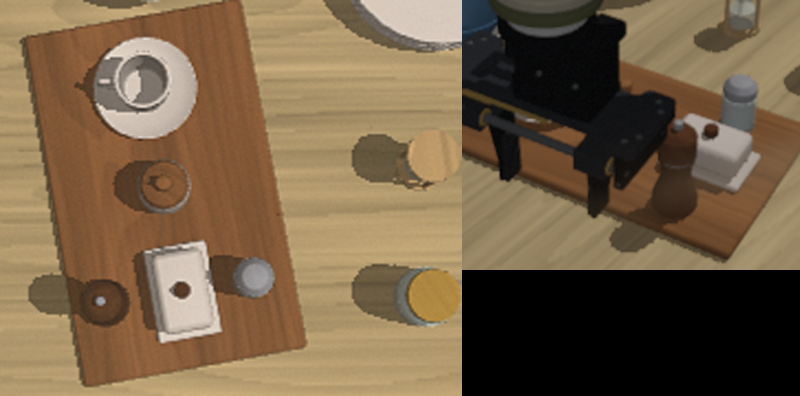

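All four stand in place. The nut is within 3 mm of plan, and the jam jar and timer are unmoved. Handing in.

```bash
python3 -c "
from bench import *
print(close_job())"
```

```text
the job is handed in; nothing more can be done
None
```

The breakfast tray is laid and the job handed in at about 24 s of the 106 s. In the last camera views all four items stood upright and in place, and the jam jar and egg timer looked unmoved; no verdict was returned.

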